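Gauge a feeder hopper and fit it to its base

ROBOT

A 6-joint arm with a two-finger parallel gripper is mounted at the origin on the work surface. World frame = base frame: x ahead of the robot, y to its left, z up, the work surface at z = 0. Lengths are in m, angles in rad, forces in N, time in s.
With the tool pointing down it reaches from about 0.225 to 0.875 m from the base axis. Payload 3.4 kg.
Tool frame: the origin (TCP) lies at the very end of the fingers, on their centre line; the grasp point (between the pads) lies 19 mm behind it (manip.tcp_to_grasp is the distance from the TCP to the grasp point, in m); z points along the fingers, y is the line along which they close (so a half turn about z gives the same grasp; the last joint's range is limited). The gripper opens to 85 mm and grips with 20 to 120 N. Pads are 22 mm wide; open, the fingers measure 114 mm over their backs; the gripper's body (76 mm by 85 mm) begins 54 mm behind the grasp point. The pads swing forward as they close: fully open they stand 13 mm farther back than shut.
Start: joints at [-1.286, 0.276, 1.505, -0, 1.361, -0.121], TCP at [0.227, -0.528, 0.231] pointing down, gripper open.
Joint ranges: [-2.89, 2.89], [-0.75, 2.08], [0.22, 2.7], [-1.18, 4.32], [0.11, 2.71], [-2.7, 2.7]. Speed limits (rad/s): [2.57, 2.57, 3.14, 3.14, 3.14, 3.14].

INTERFACE

Orientations are given as a unit quaternion [w, x, y, z].
In Python, from rig import status, get_image, job, manip gives the robot as it stands.
- The arm moves only by the tool apply_moves, never from a script. Its arguments are lists of equal length, an entry for each row: "xyz": the shift along the tool's x, y, z each as a share of 0.3 m, from -1 to 1, a list of three; "rot": the turn, a rotation vector about the tool's x, y, z each as a share of 60 degrees, from -1 to 1, a list of three; "hand": the opening, from -1 (shut) to 1 (fully open). A call has 1 to 8 rows; each row shifts and turns the commanded pose from where the row before left it, along the tool's axes as they then stand; what a row does not reach is not made up. A row lasts 1/8 s, in which the tool goes at most 62.5 mm and 10.7 degrees, less where a joint would pass 70% of its speed; a pose out of reach is approached as far as the arm can. A call with a number of a shift or a turn outside -1 to 1 is refused whole. A call with a gripper value outside its range is refused whole. The fingers move at their own pace and stop on an object; "force" is the grip in N (left out, the last holds). Time passes only in rows, so rows that do not move let the fingers close. It gives the time, the measured TCP pose, the force, the opening and the grip force at its end, in the units of the state.
- status.get_state(): the state, without advancing time (a new reading comes with each control period).
- get_image(name): name is "scene" or "top" or "wrist"; returns a dict with "pixels" (384x512x3 uint8, red, green, blue), "fovy" (degrees; the focal length in pixels is half the picture's height over the tangent of half this angle, whatever the lens; pixels are square), "cx", "cy" (the principal point, pixels), "origin" and "orientation" of the camera in the world; the wrist camera has in their place "tool_from_camera" (4x4, takes a point from camera to tool coordinates, whose origin is the TCP and whose axes are the flange's). Camera axes: x right, y down, z forward; pixel columns grow to the right and rows downward; lengths in m; the calibration is good to about 2 mm. A picture is of the moment at which its call begins: read the wrist's pose just before it. There is no depth.
- job.sign_off(): hands the job in; it is judged then, once.
The state is a dict: "clock": time; "qpos": joint angles; "qd": joint speeds; "effort": joint torques, N m; "position": TCP position; "ee_rot": TCP orientation; "contact_force": force on the tool from outside, world axes, zero at the start; "moment": the same for the moment, N m; "width": finger opening in m; "gripper_force": force on a finger pad.
Only numpy, scipy, OpenCV 4.12 (cv2) and the standard library are available. Lean on these libraries where they do the work, as an engineer would, in place of code of your own. Each camera call takes 0.05 s, during which the arm holds its last target. There are 200 camera calls.

TASK

Take the open hopper out of its packing tray, slide it all the way down over the upright gauge pin to check its bore, and let go of it there. Then take it again, now by its long sides because the base leaves no room at the ends, and lower it (do not let it drop) onto the feeder base so that both alignment pegs enter their holes and it sits fully home, upright, with its notched end towards the chute; then let go and put the lid on, flush all round. Leave the bottle, the jar and the screwdriver where they are.

Things in the scene. Friction and masses are not known exactly. Their poses are not given: they have to be found in the camera images.
- hopper: Loose open-topped white plastic box, 64 (x) x 48 (y) x 60 (z) mm, 180 g. Origin: centre of underside, z up. Walls 4, floor 12 mm thick with three through holes on the x axis: centre bore 16.4 mm, 12.4 mm at x = +20, 9.4 mm at x = -20. The +x end wall has a notch in its rim, 20 wide, 18 deep. Starts upright in the tray, its x nearly along the tray's x.
- tray: Fixed grey plastic packing tray, 188 (x) x 72 (y) x 54 (z) mm, walls and floor 5 mm, open above. Origin: centre of its underside. The hopper stands on its floor (5 mm up) near the middle; beside the hopper's long sides there is only about 7 mm, so fingers fit only at its two ends (x), where there is over 50 mm.
- gauge: Fixed steel plug gauge: round stand of 72 mm diameter, 20 mm high, with an upright pin of 14 mm diameter in its centre, whose tapered top is 62 mm above the table. Origin: centre of its underside. The hopper may stand on it at any yaw.
- gauge_seat (a point): Centre of the top face of the gauge's stand, on the pin's axis, 20 mm above the table: where the hopper's origin comes when it is all the way down.
- base: Fixed grey block 130 (x) x 92 (y) x 45 (z) mm, origin: centre of underside. On its top two steel pegs 16 mm high, tips tapered 5 mm: 10 mm diameter at x = +20, 7 mm at x = -20; between them a stub, diameter 11, 10 high. Cheeks at x = +-37 to 47 mm, 44 wide, 46 above the top, stand close to the hopper's ends: hold it by its long sides (y). A chute sticks out at the +x end to x = 107.
- base_seat (a point): Centre of the base's top face between the pegs, 45 mm above the table: where the hopper's origin comes when it is fully home, hopper x along base x.
- lid: Loose white plastic lid, 60 g: plate 70 (x) x 54 (y) x 5 mm, under it a plug 50 x 34 x 6 mm, on top a grip bar 34 (x) x 12 (y) x 24 mm; 35 mm high in all. Origin: centre of the plug's underside; it stands on its plug. On the hopper the plug is in the mouth (56 x 40 mm), the plate on the rim, its origin 54 mm above the hopper's; either end may face the notch.
- bottle: White plastic bottle with a red cap, 60 mm diameter, 130 mm high, standing. Origin: centre of its underside. Leave alone.
- jar: Glass jar with a steel cap, 56 mm diameter, 60 mm high, standing. Origin: centre of its underside. Leave alone.
- screwdriver: Screwdriver lying on the table along its x. Leave alone.

How it is judged:
On the way, in this order (a step that is already met when the one before it is completed fails the run):
1. the hopper stands all the way down on the gauge pin, let go (horizontal distance between hopper and gauge_seat below 0.005 m and z of hopper in the frame of gauge_seat between -0.004 and 0.003 m and angle between hopper's own z axis and vertical below 0.05 rad and contact force between the fingers and hopper below 0.05 N), for 0.2 s.
2. the hopper is fully home on the base's pegs, notch towards the chute, let go, with the lid not yet on it (horizontal distance between hopper and base_seat below 0.003 m and z of hopper in the frame of base_seat between -0.004 and 0.003 m and angle between hopper's own z axis and vertical below 0.05 rad and angle between the x axis of hopper and the x axis of base, either way round below 0.08 rad and contact force between the fingers and hopper below 0.05 N and horizontal distance between lid and hopper above 0.05 m), for 0.2 s.
At the end, for the whole second after the job is handed in: Hopper home on the base pegs, notch at the chute: within 3 mm sideways and in height, upright, in line within 4 degrees. Lid on it: within 5 mm of centre, plate on the rim within 3 mm, level, in line within 7 degrees. Both released and at rest (horizontal distance between hopper and base_seat below 0.003 m and z of hopper in the frame of base_seat between -0.004 and 0.003 m and angle between each of hopper, lid's own z axis and vertical below 0.05 rad and angle between the x axis of hopper and the x axis of base, either way round below 0.08 rad and horizontal distance between lid and hopper below 0.005 m and z of lid in the frame of hopper between 0.05 and 0.057 m and angle between the x axis of lid and the x axis of hopper, either way round below 0.12 rad and contact force between the fingers and hopper below 0.05 N and contact force between the fingers and lid below 0.05 N and linear speed of each of hopper, lid below 0.01 m/s); the robot touches nothing.
It fails at once if the hopper is dropped onto the base (falling free more than 10 mm above its seat) (horizontal distance between hopper and base_seat below 0.03 m and z of hopper in the frame of base_seat above 0.01 m and contact force between the fingers and hopper below 0.02 N and linear speed of hopper above 0.15 m/s).
It fails at once if the bottle, jar or screwdriver is moved by more than 3 cm (distance of any of bottle, jar, screwdriver from where it was at the start of the episode above 0.03 m).
It also fails if it takes over 72 s, if anything falls off the work surface, if the arm or the gripper's body presses on something with over 40 N, if the wrist force passes 120 N, or if a joint passes its speed limit or range.

## Working session

There is one attempt and no reset: what is moved stays moved. The work goes in short steps, Python scripts to look and compute and a tool call to move; the robot and the scene stay as the last step left them, time stands still between calls to the robot, and variables do not carry over. Pictures are saved under pics/ and viewed, at most 14 in all, crops included, and the job is handed in when it is done.

Besides the shell and the picture viewer there is one more tool, called after "Request:" by a JSON object that holds its "fn" and its "kwargs". apply_moves: Moves the arm, as the interface text tells. Its arguments: {"type":"object","properties":{"xyz":{"type":"array","items":{"type":"array","items":{"type":"number","minimum":-1,"maximum":1}}},"rot":{"type":"array","items":{"type":"array","items":{"type":"number","minimum":-1,"maximum":1}}},"hand":{"type":"array","items":{"type":"number"}},"force":{"type":"number"}},"required":["xyz","rot","hand"]}

```bash
mkdir -p pics; ls; python3 - <<'E'
from rig import status,get_image,manip
import cv2,numpy as np
print(status.get_state()); print(manip.tcp_to_grasp)
ims=[]
for n in("scene","top","wrist"):
    d=get_image(n); cv2.imwrite(f"pics/{n}0.png",d["pixels"][:,:,::-1]); print(n,{k:v for k,v in d.items() if k!="pixels"})
    np.save(f"pics/{n}0.npy",{k:v for k,v in d.items()},allow_pickle=True)
E
```

```text
pics
{'clock': 0.0, 'qpos': array([-1.28599820e+00,  2.76560360e-01,  1.50610789e+00,  2.07062268e-05,
        1.36070040e+00, -1.21007964e-01]), 'qd': array([-7.61592247e-08, -9.01974348e-04,  1.02932419e-03,  6.23300892e-04,
        2.35038252e-04,  1.41631461e-03]), 'effort': array([-2.63070047e-03, -4.16778803e+01, -2.45801890e+01, -4.49305644e-04,
        1.10724251e-02,  7.79703470e-06]), 'position': array([ 0.22683768, -0.52780094,  0.23046952]), 'ee_rot': array([-8.85849021e-04,  9.79485753e-01,  2.01511466e-01, -6.25517208e-05]), 'contact_force': array([ 0.17947988,  0.63579924, -0.61315574]), 'moment': array([ 0.00070515, -0.01819011, -0.03766212]), 'gripper_force': 0.0, 'width': 0.08576115585626748}
0.0187
scene {'fovy': 47.40871524846476, 'cx': 258.89470195936156, 'cy': 194.7854080079329, 'origin': array([ 1.54461111, -0.63283088,  0.82875947]), 'orientation': array([-0.43364999,  0.77560175,  0.39943118, -0.2254869 ])}
top {'fovy': 56.300220033468015, 'cx': 256.253882821481, 'cy': 185.6435846906431, 'origin': array([0.42126061, 0.08884588, 1.003146  ]), 'orientation': array([-0.04257624,  0.70678494, -0.70353143,  0.06071112])}
wrist {'fovy': 59.04770142805588, 'cx': 252.16082244992063, 'cy': 193.1367526930063, 'tool_from_camera': array([[-5.37936048e-05, -9.64623672e-01, -2.63630742e-01,
         6.83770824e-02],
       [ 9.99999855e-01, -1.92924497e-04,  5.01860819e-04,
         1.19350106e-04],
       [-5.34967655e-04, -2.63630676e-01,  9.64623543e-01,
        -1.42199926e-01],
       [ 0.00000000e+00,  0.00000000e+00,  0.00000000e+00,
         1.00000000e+00]])}
```

View pics/top0.png

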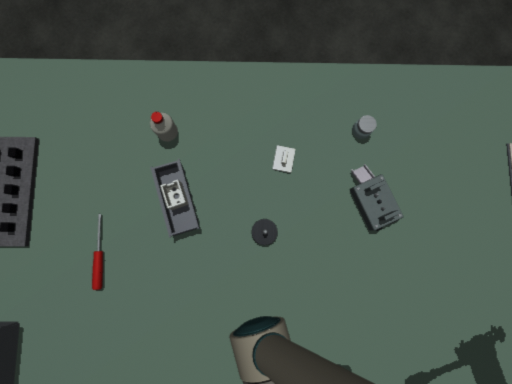

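View pics/scene0.png

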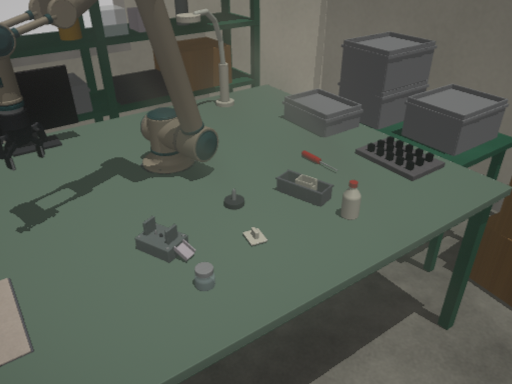

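```bash
cat > h.py <<'E'
import numpy as np,cv2
from scipy.spatial.transform import Rotation as R
from scipy.optimize import least_squares
from rig import status,get_image,manip
def q2R(q): return R.from_quat(np.roll(q,-1)).as_matrix()
def cam(d):
    f=192/np.tan(np.radians(d["fovy"])/2)
    if "T" in d: T=d["T"]
    else:
        T=np.eye(4);T[:3,:3]=q2R(d["orientation"]);T[:3,3]=d["origin"]
    return f,d["cx"],d["cy"],T
def wrist(name=None):
    s=status.get_state(); d=get_image("wrist")
    T=np.eye(4);T[:3,:3]=q2R(s["ee_rot"]);T[:3,3]=s["position"]
    d["T"]=T@d["tool_from_camera"]
    if name: np.save(f"pics/{name}.npy",d,allow_pickle=True);cv2.imwrite(f"pics/{name}.png",d["pixels"][:,:,::-1])
    return d
def load(n): return np.load(f"pics/{n}.npy",allow_pickle=True).item()
def proj(d,P):
    f,cx,cy,T=cam(d); p=(np.atleast_2d(P)-T[:3,3])@T[:3,:3]
    return np.c_[f*p[:,0]/p[:,2]+cx,f*p[:,1]/p[:,2]+cy]
def ray(d,uv):
    f,cx,cy,T=cam(d); r=T[:3,:3]@np.array([(uv[0]-cx)/f,(uv[1]-cy)/f,1]); return T[:3,3],r
def atz(d,uv,z):
    o,r=ray(d,uv); return o+r*(z-o[2])/r[2]
def tri(*obs): # (d,uv)...
    A=np.zeros((3,3));b=np.zeros(3)
    for d,uv in obs:
        o,r=ray(d,uv);r=r/np.linalg.norm(r);M=np.eye(3)-np.outer(r,r);A+=M;b+=M@o
    return np.linalg.solve(A,b)
def goto(p,yaw=None,s=None):
    """delta to TCP p, tool down, tool y axis along world yaw (mod pi). Prints shares in tool axes (translate with tool axes BEFORE turning)."""
    s=s or status.get_state(); Rm=q2R(s["ee_rot"]); d=Rm.T@(np.array(p)-s["position"])/.3
    out=[d.round(4)]
    if yaw is not None:
        best=None
        for k in(0,np.pi):
            y=np.array([np.cos(yaw+k),np.sin(yaw+k),0]);z=np.array([0,0,-1.]);Rt=np.c_[np.cross(y,z),y,z]
            rv=R.from_matrix(Rm.T@Rt).as_rotvec()/np.radians(60)
            if best is None or np.linalg.norm(rv)<np.linalg.norm(best[0]): best=(rv,Rt)
        out+=["rot",best[0].round(4),"shift if rotated first",(best[1].T@(np.array(p)-s["position"])/.3).round(4)]
    print("pos",s["position"].round(4),"t",round(float(s["clock"]),2),"d",*out)
def show(ds,name,scale=1.5): pass
E
python3 - <<'E'
from h import *
d=load("top0"); e=load("scene0")
for n,uv,z in(("tray",(176,200),.054),("hop",(174,195),.065),("gauge",(264,232),.02),("gpin",(265,233),.062),("base",(378,204),.045),("lid",(284,160),.015),("bottle",(162,125),.05),("bcap",(157,117),.13),("jar",(367,124),.06),("sdA",(100,215),.01),("sdB",(97,289),.01),("chute",(361,175),.03)):
    print(n,atz(d,uv,z).round(3))
for n,uv,z in(("gauge",(234,202),.02),("lid",(255,237),.015),("tray",(304,188),.05),("base",(162,240),.045)): print(n,atz(e,uv,z).round(3))
print(status.get_state()["qpos"])
goto([.38,.02,.21],None)
E
```

```text
tray [0.521 0.277 0.054]
hop [0.533 0.28  0.065]
gauge [0.439 0.042 0.02 ]
gpin [0.435 0.042 0.062]
base [ 0.514 -0.265  0.045]
lid [ 0.64  -0.014  0.015]
bottle [0.728 0.323 0.05 ]
bcap [0.723 0.317 0.13 ]
jar [ 0.734 -0.239  0.06 ]
sdA [0.484 0.491 0.01 ]
sdB [0.287 0.486 0.01 ]
chute [ 0.596 -0.227  0.03 ]
gauge [0.455 0.033 0.02 ]
lid [ 0.656 -0.019  0.015]
tray [0.561 0.256 0.05 ]
base [ 0.541 -0.272  0.045]
[-1.28596914e+00  2.76481684e-01  1.50582613e+00 -4.24173849e-07
  1.36070528e+00 -1.20976503e-01]
pos [ 0.2269 -0.5279  0.2306] t 0.15 d [ 1.1899 -1.4765  0.071 ]
```

Request:
{"fn": "apply_moves", "kwargs": {"xyz": [[0.168,-0.062,0.014],[0.168,-0.062,0.014],[0.168,-0.062,0.014],[0.168,-0.062,0.014],[0.168,-0.062,0.014],[0.168,-0.062,0.014],[0.168,-0.062,0.014],[0,0,0]], "rot": [[0,0,0],[0,0,0],[0,0,0],[0,0,0],[0,0,0],[0,0,0],[0,0,0],[0,0,0]], "hand": [1,1,1,1,1,1,1,1]}}

```text
clock: 1.15
position: [0.5017, -0.2664, 0.2011]
ee_rot: [-0.001, 0.979, 0.204, 0.0]
contact_force: [-0.3, 0.2, -0.2]
width: 0.0858
gripper_force: 0.0
```

```bash
python3 - <<'E'
from h import *
wrist("wbase1"); s=status.get_state();print(s["position"],s["ee_rot"]); goto([.60,-.03,.2]); goto([.56,-.2,.2])
E
```

```text
[ 0.50036112 -0.26803594  0.20131684] [-2.84360164e-04  9.79134855e-01  2.03210612e-01 -5.49081585e-04]
pos [ 0.5004 -0.268   0.2013] t 1.2 d [ 0.6205 -0.5958  0.0043]
pos [ 0.5004 -0.268   0.2013] t 1.2 d [ 0.2726 -0.1289  0.0042]
```

Request:
{"fn": "apply_moves", "kwargs": {"xyz": [[0.11,-0.14,0],[0.11,-0.14,0],[0,0,0]], "rot": [[0,0,0],[0,0,0],[0,0,0]], "hand": [1,1,1]}}

```text
clock: 1.58
position: [0.5268, -0.1643, 0.202]
ee_rot: [-0.0, 0.979, 0.203, -0.0]
contact_force: [-0.4, 0.0, -0.1]
width: 0.0856
gripper_force: 0.0
```

```bash
python3 - <<'E'
from h import *
wrist("wbase2"); s=status.get_state();print(s["position"],s["ee_rot"]); goto([.55,-.02,.2])
E
```

```text
[ 0.5266653  -0.16614548  0.20201425] [ 4.17198680e-04  9.79335083e-01  2.02243689e-01 -3.32378137e-04]
pos [ 0.5267 -0.1661  0.202 ] t 1.62 d [ 0.2644 -0.4165  0.0062]
```

Request:
{"fn": "apply_moves", "kwargs": {"xyz": [[0.088,-0.139,0],[0.088,-0.139,0],[0.088,-0.139,0],[0,0,0]], "rot": [[0,0,0],[0,0,0],[0,0,0],[0,0,0]], "hand": [1,1,1,1]}}

```text
clock: 2.12
position: [0.5507, -0.0194, 0.202]
ee_rot: [0.0, 0.979, 0.202, 0.0]
contact_force: [0.1, -0.6, 0.6]
width: 0.0854
gripper_force: 0.0
```

```bash
python3 - <<'E'
from h import *
wrist("wlid1"); goto([.49,.06,.2])
E
```

```text
pos [ 0.5506 -0.021   0.2019] t 2.17 d [-0.0786 -0.3279  0.0059]
```

Request:
{"fn": "apply_moves", "kwargs": {"xyz": [[-0.04,-0.162,0],[-0.04,-0.162,0],[0,0,0]], "rot": [[0,0,0],[0,0,0],[0,0,0]], "hand": [1,1,1]}}

```text
clock: 2.55
position: [0.4879, 0.0593, 0.202]
ee_rot: [0.0, 0.979, 0.202, -0.001]
contact_force: [0.6, -0.8, 1.0]
width: 0.0858
gripper_force: 0.0
```

```bash
python3 - <<'E'
from h import *
wrist("wgau1"); goto([.52,.22,.2]); goto([.53,.28,.2])
E
```

```text
pos [0.4897 0.0583 0.2022] t 2.6 d [ 0.3053 -0.4557  0.0065]
pos [0.4897 0.0583 0.2022] t 2.6 d [ 0.4148 -0.6264  0.0062]
```

Request:
{"fn": "apply_moves", "kwargs": {"xyz": [[0.102,-0.152,0],[0.102,-0.152,0],[0.102,-0.152,0],[0,0,0]], "rot": [[0,0,0],[0,0,0],[0,0,0],[0,0,0]], "hand": [1,1,1,1]}}

```text
clock: 3.1
position: [0.5231, 0.2228, 0.2015]
ee_rot: [0.0, 0.979, 0.202, 0.001]
contact_force: [0.5, -1.5, -0.5]
width: 0.0853
gripper_force: 0.0
```

```bash
python3 - <<'E'
from h import *
wrist("wtray1"); goto([.53,.28,.2])
E
```

```text
pos [0.5223 0.221  0.2014] t 3.15 d [ 0.1014 -0.1706  0.0043]
```

Request:
{"fn": "apply_moves", "kwargs": {"xyz": [[0.11,-0.17,0],[0,0,0],[0,0,0]], "rot": [[0,0,0],[0,0,0],[0,0,0]], "hand": [1,1,1]}}

```text
clock: 3.52
position: [0.5313, 0.2793, 0.2016]
ee_rot: [0.001, 0.98, 0.201, -0.0]
contact_force: [0.3, -1.2, -0.2]
width: 0.0853
gripper_force: 0.0
```

```bash
python3 - <<'E'
from h import *
wrist("wtray2")
n=["wtray1","wtray2","wbase1","wlid1"]
I=[cv2.resize(cv2.imread(f"pics/{k}.png"),(400,300),interpolation=cv2.INTER_AREA) for k in n]
m=np.vstack([np.hstack(I[:2]),np.hstack(I[2:])])
m=(255*(m/255.)**.6).astype("uint8")
cv2.imwrite("pics/m1.png",m)
E
```

```text
(no output)
```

View pics/m1.png

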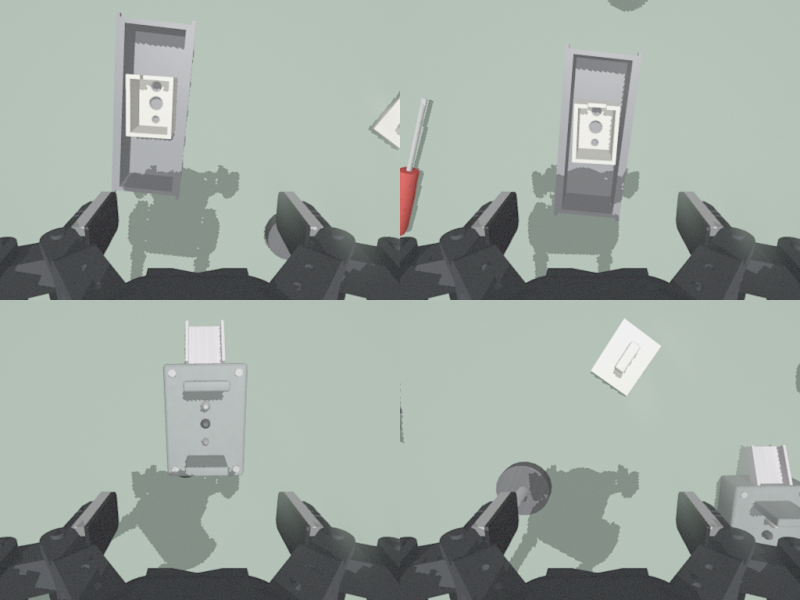

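```bash
cat >> h.py <<'E'
def crops(L,name,w=266,h=300):
    out=[]
    for n,x,y,s in L:
        im=load(n)["pixels"][:,:,::-1]; c=im[y:y+int(h/s),x:x+int(w/s)]
        c=cv2.resize(c,(w,h),interpolation=cv2.INTER_CUBIC)
        for k in range(0,int(w/s),20): cv2.line(c,(int(k*s),0),(int(k*s),5 if k%100 else 10),(0,0,255),1)
        for k in range(0,int(h/s),20): cv2.line(c,(0,int(k*s)),(5,int(k*s)),(0,0,255),1)
        out.append(c)
    k=len(out)//2; cv2.imwrite(f"pics/{name}.png",np.vstack([np.hstack(out[:k]),np.hstack(out[k:])]))
E
python3 - <<'E'
from h import *
for n in("wbase2","wgau1"):
    d=load(n); print(n,proj(d,[[.514,-.265,.045],[.439,.042,.02],[.64,-.014,.015]]).round())
E
```

```text
wbase2 [[345. 232.]
 [ 22. 172.]
 [144. -14.]]
wgau1 [[564. 282.]
 [248. 223.]
 [393.  51.]]
```

```bash
python3 - <<'E'
from h import *
crops([("wtray1",145,80,2.66),("wtray2",200,120,2.66),("wlid1",235,10,2.66),("wbase1",195,75,2),("wbase2",285,165,2),("wgau1",195,160,2.66)],"c1")
E
```

```text
(no output)
```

View pics/c1.png

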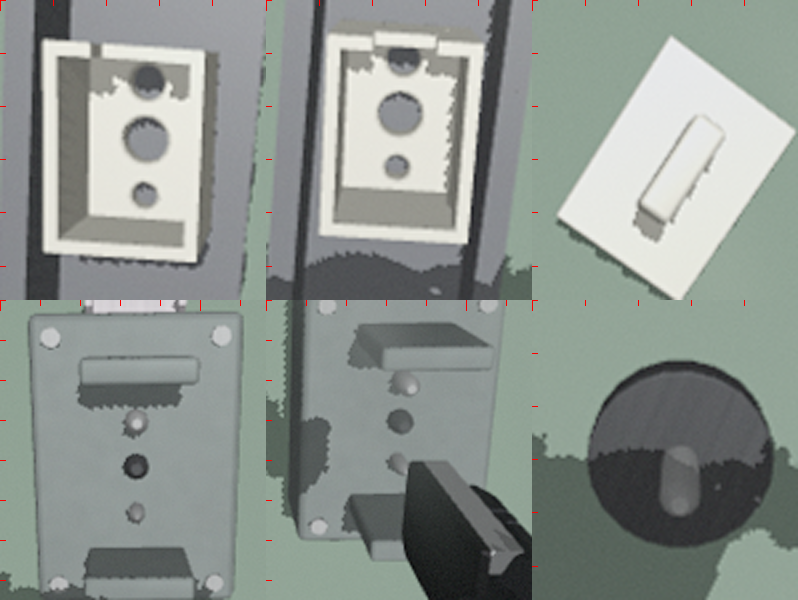

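```bash
cat > fit.py <<'E'
from h import *
def sub(n,pts,win=4):
    g=cv2.cvtColor(load(n)["pixels"],cv2.COLOR_RGB2GRAY)
    p=np.array(pts,np.float32).reshape(-1,1,2); q=cv2.cornerSubPix(g,p.copy(),(win,win),(-1,-1),(3,30,.01)).reshape(-1,2)
    q0=p.reshape(-1,2); bad=np.linalg.norm(q-q0,axis=1)>2.5; q[bad]=q0[bad]; return q
def px(L,off,s,base): return [((x-base[0])/s+off[0],(y-base[1])/s+off[1]) for x,y in L]
def body(p,M): # p=x,y,z,yaw
    c,s_=np.cos(p[3]),np.sin(p[3]); M=np.asarray(M,float); return np.c_[p[0]+c*M[:,0]-s_*M[:,1],p[1]+s_*M[:,0]+c*M[:,1],p[2]+M[:,2]]
def fit(obs,p0):
    f=lambda p: np.concatenate([(proj(load(n),body(p,M))-np.asarray(u)).ravel() for n,u,M in obs])
    r=least_squares(f,p0,loss="soft_l1"); print(r.x.round(4),"deg",np.degrees(r.x[3]).round(2),"res",f(r.x).round(1)); return r.x
E
python3 - <<'E'
from fit import *
C=np.array([[32,24,0],[32,-24,0],[-32,-24,0],[-32,24,0]])/1000
a=sub("wtray1",px([(43,39),(205,51),(196,263),(43,252)],(145,80),2.66,(0,0)))
b=sub("wtray2",px([(331,34),(484,41),(467,244),(318,236)],(200,120),2.66,(266,0)))
print("hopper rim");fit([("wtray1",a,C),("wtray2",b,C)],[.53,.28,.065,.3])
L=np.array([[35,27,0],[35,-27,0],[-35,-27,0],[-35,27,0]])/1000
l=sub("wlid1",px([(671,37),(796,130),(680,300),(557,215)],(235,10),2.66,(532,0)))
print("lid z fixed .011 / free");p=fit([("wlid1",l,L)],[.64,-.01,.011,-.2])
g=proj(load("wgau1"),body(p,L)); print(g.round()); l2=sub("wgau1",g,6);print(l2.round(1))
fit([("wlid1",l,L),("wgau1",l2,L)],p)
B1=px([(50,337),(222,335),(214,583),(58,584)],(195,75),2,(0,300)); B2=px([(327,305),(488,304),(319,526)],(285,165),2,(266,300))
def f(q):
    M=np.array([[q[4],q[5],0],[q[4],-q[5],0],[-q[4],-q[5],0],[-q[4],q[5],0]])
    return np.concatenate([(proj(load("wbase1"),body(q,M))-B1).ravel(),(proj(load("wbase2"),body(q,M[[0,1,3]]))-B2).ravel()])
r=least_squares(f,[.514,-.265,.045,.4,.055,.036]);print("base",r.x.round(4),np.degrees(r.x[3]),f(r.x).round(1))
# check: project stub top, pegs, cheek corners
M=np.array([[0,0,55],[20,0,61],[-20,0,61],[47,22,91],[47,-22,91],[37,-22,91]])/1000
q=r.x.copy();q[2]=0;q[0:2]=r.x[:2]
print(((proj(load("wbase1"),body(q[:4],M))-[195,75])*2+[0,300]).round())
# gauge
d=load("wgau1"); t=np.linspace(0,6.28,200)
tip=px([(680,508)],(195,160),2.66,(532,300))[0]; print("pin tip@.062",atz(d,tip,.062))
print("stand px c",atz(d,px([(681,454)],(195,160),2.66,(532,300))[0],.012))
p=atz(d,tip,.062)
for z in(0,.02): 
    e=(proj(d,np.c_[p[0]+.036*np.cos(t),p[1]+.036*np.sin(t),0*t+z])-[195,160])*2.66+[532,300]; print(z,e.min(0).round(),e.max(0).round())
E
```

```text
hopper rim
[0.5398 0.2843 0.0668 0.3422] deg 19.61 res [ 1.  -0.2 -0.  -0.3 -0.   0.1  0.   0.6 -1.6 -0.2 -0.1 -0.1 -0.1  1.3
  0.3 -0.7]
lid z fixed .011 / free
[ 0.6486 -0.0144  0.0078 -0.1859] deg -10.65 res [-0.3  0.2  0.1  0.2  0.4 -0.  -0.2 -0.3]
[[397. -10.]
 [443.  27.]
 [393.  94.]
 [348.  60.]]Traceback (most recent call last):
  File "<stdin>", line 9, in <module>
  File "fit.py", line 4, in sub
    p=np.array(pts,np.float32).reshape(-1,1,2); q=cv2.cornerSubPix(g,p.copy(),(win,win),(-1,-1),(3,30,.01)).reshape(-1,2)
                                                  ~~~~~~~~~~~~~~~~^^^^^^^^^^^^^^^^^^^^^^^^^^^^^^^^^^^^^^^^^
cv2.error: OpenCV(4.12.0) /io/opencv/modules/imgproc/src/cornersubpix.cpp:99: error: (-215:Assertion failed) Rect(0, 0, src.cols, src.rows).contains(cT) in function 'cornerSubPix'
```

```bash
python3 - <<'E'
from fit import *
L=np.array([[35,27,0],[35,-27,0],[-35,-27,0],[-35,27,0]])/1000
l=sub("wlid1",px([(671,37),(796,130),(680,300),(557,215)],(235,10),2.66,(532,0)))
l2=sub("wgau1",[[443,27],[393,94],[348,60]],6);print(l2.round(1))
fit([("wlid1",l,L),("wgau1",l2,L[1:])],[ 0.6486,-0.0144,0.0078,-0.1859])
B1=px([(50,337),(222,335),(214,583),(58,584)],(195,75),2,(0,300)); B2=px([(327,305),(488,304),(319,526)],(285,165),2,(266,300))
def f(q):
    M=np.array([[q[4],q[5],0],[q[4],-q[5],0],[-q[4],-q[5],0],[-q[4],q[5],0]])
    return np.concatenate([(proj(load("wbase1"),body(q,M))-B1).ravel(),(proj(load("wbase2"),body(q,M[[0,1,3]]))-B2).ravel()])
r=least_squares(f,[.514,-.265,.045,.4,.055,.036]);print("base",r.x.round(4),np.degrees(r.x[3]),f(r.x).round(1))
M=np.array([[0,0,55],[20,0,61],[-20,0,61],[47,22,91],[47,-22,91],[37,-22,91]])/1000
q=r.x.copy();q[2]=0
print(((proj(load("wbase1"),body(q[:4],M))-[195,75])*2+[0,300]).round())
d=load("wgau1"); t=np.linspace(0,6.28,200)
tip=px([(680,508)],(195,160),2.66,(532,300))[0]; p=atz(d,tip,.062); print("pin tip@.062",p)
print("gauge hand", proj(load("wtray1"),[[*p[:2],.062],[*p[:2],.02]]),proj(load("wlid1"),[[*p[:2],.062],[*p[:2],.02]]))
for z in(0,.02): 
    e=(proj(d,np.c_[p[0]+.036*np.cos(t),p[1]+.036*np.sin(t),0*t+z])-[195,160])*2.66+[532,300]; print(z,e.min(0).round(),e.max(0).round())
print(np.degrees(np.arctan2(.395,.919)))
goto([.5398,.2843,.2],.3422)
E
```

```text
[[443.6  26.5]
 [392.9  93.2]
 [348.4  59.8]]
[ 0.6485 -0.0144  0.0089 -0.1857] deg -10.64 res [-0.2 -0.1  0.4  0.   0.5  0.1 -0.3 -0.4 -0.3  0.1  0.1  0.4 -0.2 -0.1]
base [ 0.5235 -0.2674  0.0461  0.4199  0.0549  0.036 ] 24.059393897984016 [ 0.1 -0.  -0.2  0.2 -0.1 -0.2  0.1 -0.  -0.   0.1  0.3 -0.3 -0.3  0.2]
[[137. 469.]
 [137. 424.]
 [137. 518.]
 [ 78. 357.]
 [201. 356.]
 [200. 384.]]
pin tip@.062 [0.44082698 0.04019446 0.062     ]
gauge hand [[391.17433613 331.94665254]
 [375.87546658 306.60271573]] [[144.54815532 265.30312584]
 [156.94094325 246.28081365]]
0 [591. 361.] [770. 530.]
0.02 [586. 373.] [775. 551.]
23.258759333234543
pos [0.5311 0.2792 0.2017] t 3.58 d [ 0.0332 -0.0042  0.0057] rot [ 3.0000e-04  1.7000e-03 -1.4413e+00] shift if rotated first [0.0062 0.0329 0.0057]
```

```bash
python3 - <<'E'
from h import *
print(status.get_state()["qpos"].round(3))
E
```

```text
[ 3.690e-01  3.310e-01  1.498e+00 -1.000e-03  1.313e+00  1.536e+00]
```

Request:
{"fn": "apply_moves", "kwargs": {"xyz": [[0,0,0.02],[0,0,0.03],[0,0,0.03],[0,0,0.03],[0,0,0.03],[0,0,0.03],[0,0,0.03],[0,0,0.03]], "rot": [[0,0,-0.16],[0,0,-0.16],[0,0,-0.16],[0,0,-0.16],[0,0,-0.16],[0,0,-0.16],[0,0,-0.16],[0,0,-0.16]], "hand": [1,1,1,1,1,1,1,1]}}

```text
clock: 4.58
position: [0.531, 0.2794, 0.1329]
ee_rot: [0.0, 0.641, 0.767, -0.0]
contact_force: [0.2, 0.3, -0.0]
width: 0.0854
gripper_force: 0.0
```

Request:
{"fn": "apply_moves", "kwargs": {"xyz": [[0,0,0],[0.006,0.033,0],[0,0,0]], "rot": [[0,0,-0.16],[0,0,0],[0,0,0]], "hand": [1,1,1]}}

```text
clock: 4.95
position: [0.5409, 0.2861, 0.1332]
ee_rot: [0.001, 0.578, 0.816, 0.001]
contact_force: [0.3, -0.4, 0.5]
width: 0.0854
gripper_force: 0.0
```

```bash
python3 - <<'E'
from h import *
d=wrist("wg1"); goto([.5398,.2843,.012],.3422)
b=np.array([.5398,.2843,.065]);c,s=np.cos(.3422),np.sin(.3422)
print(proj(d,[b+[c*x-s*y,s*x+c*y,0] for x,y in((.032,.024),(.032,-.024),(-.032,-.024),(-.032,.024))]).round())
E
```

```text
pos [0.5402 0.2861 0.1331] t 5.0 d [-0.0052 -0.0035  0.4036] rot [ 0.0006  0.0003 -0.0019] shift if rotated first [-0.0053 -0.0033  0.4037]
[[297. 172.]
 [295. 242.]
 [199. 243.]
 [196. 173.]]
```

View pics/wg1.png

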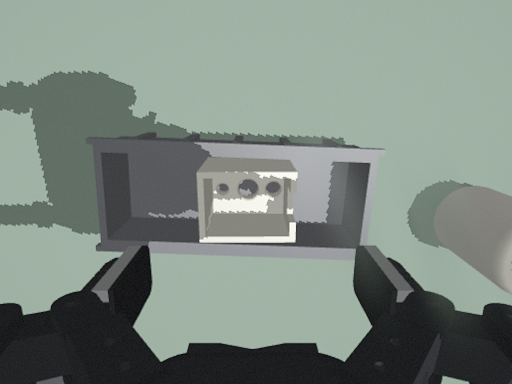

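Request:
{"fn": "apply_moves", "kwargs": {"xyz": [[-0.005,-0.003,0.1],[0,0,0.1],[0,0,0.1],[0,0,0.08],[0,0,0.023],[0,0,0]], "rot": [[0,0,0],[0,0,0],[0,0,0],[0,0,0],[0,0,0],[0,0,0]], "hand": [1,1,1,1,1,1]}}

```text
clock: 5.75
position: [0.5392, 0.2849, 0.0121]
ee_rot: [0.0, 0.576, 0.817, -0.0]
contact_force: [0.4, 0.8, 0.3]
width: 0.0855
gripper_force: 0.0
```

Request:
{"fn": "apply_moves", "kwargs": {"xyz": [[0,0,0],[0,0,0],[0,0,0],[0,0,0],[0,0,0]], "rot": [[0,0,0],[0,0,0],[0,0,0],[0,0,0],[0,0,0]], "hand": [-1,-1,-1,-1,-1], "force": 35}}

```text
clock: 6.38
position: [0.5399, 0.2853, 0.0133]
ee_rot: [0.001, 0.576, 0.817, 0.001]
contact_force: [-0.4, -0.5, 6.0]
width: 0.0638
gripper_force: 39.7
```

Request:
{"fn": "apply_moves", "kwargs": {"xyz": [[0,0,-0.1],[0,0,-0.15],[0,0,-0.15],[-0.1,-0.06,0],[-0.165,-0.098,0],[-0.165,-0.098,0],[-0.165,-0.098,0],[-0.165,-0.098,0]], "rot": [[0,0,0],[0,0,0],[0,0,0],[0,0,0],[0,0,0],[0,0,0],[0,0,0],[0,0,0]], "hand": [-1,-1,-1,-1,-1,-1,-1,-1]}}

```text
clock: 7.38
position: [0.4873, 0.023, 0.1319]
ee_rot: [0.0, 0.576, 0.818, -0.0]
contact_force: [0.5, -0.2, -0.7]
width: 0.0637
gripper_force: 39.5
```

Request:
{"fn": "apply_moves", "kwargs": {"xyz": [[-0.165,-0.098,0],[-0.066,-0.038,0],[0,0,0]], "rot": [[0,0,0],[0,0,0],[0,0,0]], "hand": [-1,-1,-1]}}

```text
clock: 7.75
position: [0.4724, -0.0557, 0.1319]
ee_rot: [-0.0, 0.577, 0.816, -0.0]
contact_force: [1.2, 0.3, -2.2]
width: 0.0638
gripper_force: 39.4
```

```bash
python3 - <<'E'
from h import *
d=wrist("wg2"); goto([.441,.040,.133]); print(proj(d,[[.441,.04,.062],[.441,.04,.02]]))
crops([("wg2",100,40,1.5),("wg2",170,150,3.5)],"c2",w=450,h=300)
E
```

```text
pos [ 0.4726 -0.0546  0.1319] t 7.8 d [ 0.3325  0.0061 -0.0036]
[[253.20206614  39.14844796]
 [252.988865    49.59548729]]
```

View pics/c2.png

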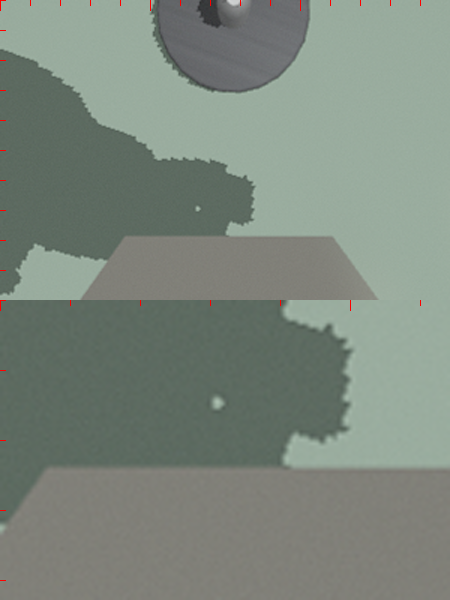

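```bash
python3 - <<'E'
from fit import *
d=load("wg2"); f=192/np.tan(np.radians(d["fovy"])/2); T=d["tool_from_camera"]
def tz(uv,z):
    r=T[:3,:3]@np.array([(uv[0]-d["cx"])/f,(uv[1]-d["cy"])/f,1]); o=T[:3,3]; return o+r*(z-o[2])/r[2]
z=.132
for uv in((182.7,197.3),(322,197.3)): print("hop bottom edge tool",(1000*tz(uv,.007)).round(1),(1000*tz(uv,.008)).round(1))
# stand top edge: gradient edge points by scanning
g=cv2.GaussianBlur(cv2.cvtColor(d["pixels"],cv2.COLOR_RGB2GRAY),(3,3),0).astype(int)
pts=[]
c=np.array([255.3,50.])
for a in np.radians(np.arange(-20,130,4)):
    u=np.array([np.cos(a),np.sin(a)]); v=[g[tuple(np.round((c+u*r)[::-1]).astype(int))] for r in np.arange(40,62,.5)]
    k=np.argmax(np.diff(v)); pts.append(tz(c+u*(40+.5*k+.25),z-.02)[:2])
pts=np.array(pts)
r=least_squares(lambda p:np.hypot(*(pts-p).T)-.036,[.1,0],loss="soft_l1",f_scale=.0005)
print("gauge c tool mm",r.x*1000,"rms",1000*np.sqrt(np.mean(r.fun**2)), "tip",1000*tz((256,42),z-.062))
g1=load("wgau1")
s=status.get_state(); print(s["position"],s["qpos"].round(3))
E
```

```text
hop bottom edge tool [ 23.9 -30.2   7. ] [ 23.6 -30.4   8. ]
hop bottom edge tool [23.9 33.6  7. ] [23.6 33.8  8. ]
gauge c tool mm [101.50491151   3.12660928] rms 0.39351614442212596 tip [99.19958549  3.91231193 70.        ]
[ 0.47262228 -0.05462005  0.13186492] [-2.620e-01  2.100e-01  1.865e+00  1.000e-03  1.067e+00 -6.030e-01]
```

Request:
{"fn": "apply_moves", "kwargs": {"xyz": [[0.08,0.005,0],[0,0,0],[0,0,0]], "rot": [[0,0,0],[0,0,0],[0,0,0]], "hand": [-1,-1,-1]}}

```text
clock: 8.18
position: [0.4666, -0.0307, 0.132]
ee_rot: [0.0, 0.575, 0.818, -0.0]
contact_force: [-0.1, 0.2, -2.1]
width: 0.0637
gripper_force: 39.4
```

```bash
cat > g.py <<'E'
from fit import *
def tz(d,uv,z):
    f=192/np.tan(np.radians(d["fovy"])/2); T=d["tool_from_camera"]
    r=T[:3,:3]@np.array([(uv[0]-d["cx"])/f,(uv[1]-d["cy"])/f,1]); o=T[:3,3]; return o+r*(z-o[2])/r[2]
E
python3 - <<'E'
from g import *
s=status.get_state(); d=wrist("wg3"); z=s["position"][2]; print(s["position"])
g=cv2.GaussianBlur(cv2.cvtColor(d["pixels"],cv2.COLOR_RGB2GRAY),(3,3),0).astype(int)
pts=[];c=np.array([255.,80.])
for a in np.radians(np.arange(0,360,4)):
    u=np.array([np.cos(a),np.sin(a)]); v=[g[tuple(np.round((c+u*r)[::-1]).astype(int))] for r in np.arange(42,62,.5)]
    k=np.argmax(np.diff(v)); pts.append(tz(d,c+u*(42+.5*k+.25),z-.02)[:2])
pts=np.array(pts)
r=least_squares(lambda p:np.hypot(*(pts-p[:2]).T)-p[2],[.08,0,.036],loss="soft_l1",f_scale=.0005)
print("gauge c tool mm",r.x*1000,"rms",1000*np.sqrt(np.mean(r.fun**2)))
crops([("wg3",190,30,5),("wg3",232,60,14)],"c3",w=700,h=300)
E
```

```text
[ 0.4666324  -0.03068383  0.13199353]
gauge c tool mm [76.15247843  0.58967418 35.8684747 ] rms 0.5179623671269282
```

View pics/c3.png

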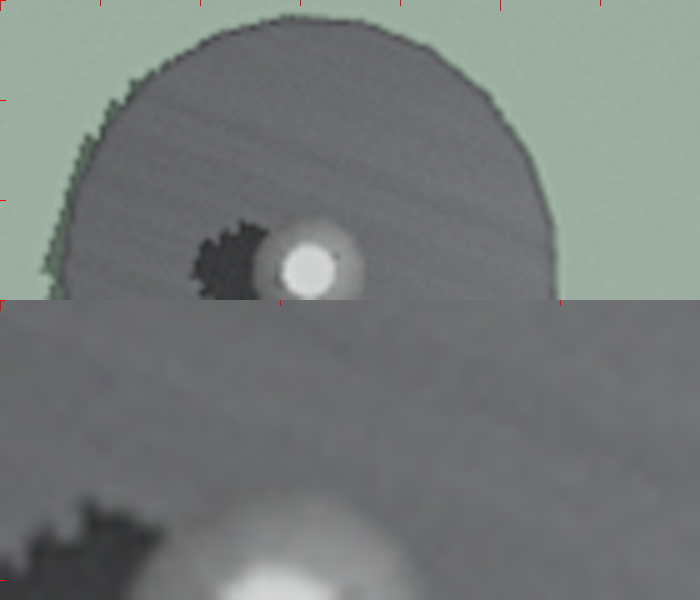

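```bash
python3 - <<'E'
from g import *
d=load("wg3"); z=.132
g=cv2.GaussianBlur(cv2.cvtColor(d["pixels"],cv2.COLOR_RGB2GRAY),(3,3),0).astype(float)
c=np.array([252.,82.])
for rng in((-120,120),(-120,170),(-100,80),(-90,180)):
    pts=[]
    for a in np.radians(np.arange(*rng,3)):
        u=np.array([np.cos(a),np.sin(a)]); rr=np.arange(43,56,.25)
        v=cv2.remap(g.astype(np.float32),(c[0]+u[0]*rr).astype(np.float32)[None],(c[1]+u[1]*rr).astype(np.float32)[None],1)[0]
        k=np.argmax(np.diff(v)); pts.append(tz(d,c+u*(rr[k]+.125),z-.02)[:2])
    pts=np.array(pts)
    r=least_squares(lambda p:np.hypot(*(pts-p[:2]).T)-p[2],[.08,0,.036],loss="soft_l1",f_scale=.0003)
    print(rng,r.x*1000,1000*np.median(abs(r.fun)))
# bright tip centroid
m=(g>190)&(np.hypot(*np.meshgrid(np.arange(512)-252,np.arange(384)-84))<10); ys,xs=np.nonzero(m); t=(xs.mean(),ys.mean()); print(t,len(xs),1000*tz(d,t,z-.062))
b=cv2.cvtColor(d["pixels"],cv2.COLOR_RGB2GRAY)[180:215,252].tolist();print(b)
r=cv2.cvtColor(d["pixels"],cv2.COLOR_RGB2GRAY)[200,170:200].tolist();print(r);print(cv2.cvtColor(d["pixels"],cv2.COLOR_RGB2GRAY)[200,310:340].tolist())
goto([.441,.040,.133])
E
```

```text
(-120, 120) [76.04846464  1.17760331 35.46326875] 0.14331466980341961
(-120, 170) [76.01986527  0.8558625  35.65491511] 0.22361444143014636
(-100, 80) [76.15696402  1.3643228  35.35679275] 0.13580499997769072
(-90, 180) [76.11426809  0.67967693 35.78964539] 0.30193207494096097
(np.float64(251.29850746268656), np.float64(83.7910447761194)) 67 [76.16833194  1.17581631 70.        ]
[103, 104, 103, 104, 104, 103, 102, 116, 136, 130, 150, 170, 170, 170, 168, 172, 169, 152, 127, 127, 129, 129, 131, 130, 131, 130, 130, 129, 131, 130, 130, 129, 131, 130, 128]
[103, 104, 101, 103, 100, 104, 103, 104, 104, 104, 107, 122, 128, 129, 129, 130, 129, 129, 131, 129, 129, 129, 129, 130, 130, 130, 130, 130, 131, 129]
[130, 132, 133, 131, 132, 131, 131, 132, 133, 132, 132, 132, 132, 143, 165, 166, 166, 166, 166, 167, 167, 168, 165, 166, 167, 167, 166, 167, 167, 167]
pos [ 0.4667 -0.031   0.1321] t 8.22 d [ 0.2517 -0.0009 -0.0033]
```

```bash
python3 - <<'E'
from g import *
for n in("wbase1","wg2","wg3"):
    d=load(n);print(d["cx"],d["cy"],d["fovy"],d["tool_from_camera"].round(4)[:3].tolist())
d=load("wg3")
for uv in((180.8,200),(323.4,200)): print(1000*tz(d,uv,.006))
print(1000*tz(d,(252,197),.007))
E
```

```text
252.16082244992063 193.1367526930063 59.04770142805588 [[-0.0001, -0.9646, -0.2636, 0.0684], [1.0, -0.0002, 0.0005, 0.0001], [-0.0005, -0.2636, 0.9646, -0.1422]]
252.16082244992063 193.1367526930063 59.04770142805588 [[-0.0001, -0.9643, -0.2649, 0.0669], [1.0, -0.0003, 0.0008, 0.0015], [-0.0009, -0.2649, 0.9643, -0.1422]]
252.16082244992063 193.1367526930063 59.04770142805588 [[-0.0001, -0.9643, -0.2649, 0.0668], [1.0, -0.0003, 0.0008, 0.0015], [-0.0008, -0.2649, 0.9643, -0.1422]]
[ 22.9007175  -30.89156641   6.        ]
[22.88075353 34.11357834  6.        ]
[24.02644068  1.55996269  7.        ]
```

Request:
{"fn": "apply_moves", "kwargs": {"xyz": [[0.127,-0.001,0],[0.127,0,0],[0,0,0.07],[0,0,0.07],[0,0,0.03],[0,0,0.03],[0,0,0.02],[0,0,0.02]], "rot": [[0,0,0],[0,0,0],[0,0,0],[0,0,0],[0,0,0],[0,0,0],[0,0,0],[0,0,0]], "hand": [-1,-1,-1,-1,-1,-1,-1,-1]}}

```text
clock: 9.22
position: [0.4408, 0.0402, 0.0599]
ee_rot: [0.0, 0.576, 0.817, 0.0]
contact_force: [-0.4, 0.1, -1.0]
width: 0.0637
gripper_force: 39.4
```

Request:
{"fn": "apply_moves", "kwargs": {"xyz": [[0,0,0.03],[0,0,0.03],[0,0,0.03],[0,0,0.01],[0,0,0]], "rot": [[0,0,0],[0,0,0],[0,0,0],[0,0,0],[0,0,0]], "hand": [-1,-1,-1,-1,-1]}}

```text
clock: 9.85
position: [0.4403, 0.0404, 0.0297]
ee_rot: [-0.0, 0.576, 0.817, -0.0]
contact_force: [0.1, 1.1, -1.4]
width: 0.0637
gripper_force: 39.4
```

Request:
{"fn": "apply_moves", "kwargs": {"xyz": [[0,0,0.006],[0,0,0.004],[0,0,0]], "rot": [[0,0,0],[0,0,0],[0,0,0]], "hand": [-1,-1,-1]}}

```text
clock: 10.22
position: [0.4408, 0.0404, 0.0283]
ee_rot: [0.001, 0.576, 0.817, 0.0]
contact_force: [-3.0, -0.2, 9.7]
width: 0.0635
gripper_force: 41.0
```

Request:
{"fn": "apply_moves", "kwargs": {"xyz": [[0,0,0],[0,0,0],[0,0,0],[0,0,0],[0,0,-0.05],[0,0,-0.15],[0,0,-0.15],[0,0,-0.1]], "rot": [[0,0,0],[0,0,0],[0,0,0],[0,0,0],[0,0,0],[0,0,0],[0,0,0],[0,0,0]], "hand": [1,1,1,1,1,1,1,1]}}

```text
clock: 11.22
position: [0.441, 0.0404, 0.164]
ee_rot: [0.001, 0.576, 0.817, 0.001]
contact_force: [1.4, 0.4, -0.4]
width: 0.0852
gripper_force: 0.0
```

Request:
{"fn": "apply_moves", "kwargs": {"xyz": [[0,0,0],[0,0,0],[0,0,0],[0,0,0],[0,0,0],[0,0,0],[0,0,0],[0,0,0]], "rot": [[0,0,0.167],[0,0,0.167],[0,0,0.167],[0,0,0.167],[0,0,0.167],[0,0,0.167],[0,0,0.167],[0,0,0.167]], "hand": [1,1,1,1,1,1,1,1]}}

```text
clock: 12.22
position: [0.4402, 0.0404, 0.1618]
ee_rot: [-0.0, 0.968, 0.252, -0.0]
contact_force: [-1.7, -0.4, -0.2]
width: 0.0854
gripper_force: 0.0
```

Request:
{"fn": "apply_moves", "kwargs": {"xyz": [[0,0,0],[0,0,0],[0,0,0]], "rot": [[0,0,0.164],[0,0,0],[0,0,0]], "hand": [1,1,1]}}

```text
clock: 12.6
position: [0.4403, 0.0404, 0.1619]
ee_rot: [0.0, 0.985, 0.172, -0.0]
contact_force: [-0.3, 0.3, -0.1]
width: 0.0853
gripper_force: 0.0
```

```bash
python3 - <<'E'
from g import *
d=wrist("wr1"); print(d["tool_from_camera"].round(4)[:3,3]); goto([.4405,.0404,.03],np.radians(19.6+90))
cv2.imwrite("pics/wr1v.png",cv2.resize(d["pixels"][:,:,::-1],(768,576)))
E
```

```text
[ 0.0684  0.     -0.1422]
pos [0.4403 0.0404 0.1619] t 12.65 d [7.000e-04 3.000e-04 4.397e-01] rot [0.     0.0002 0.0027] shift if rotated first [6.000e-04 3.000e-04 4.397e-01]
```

View pics/wr1v.png

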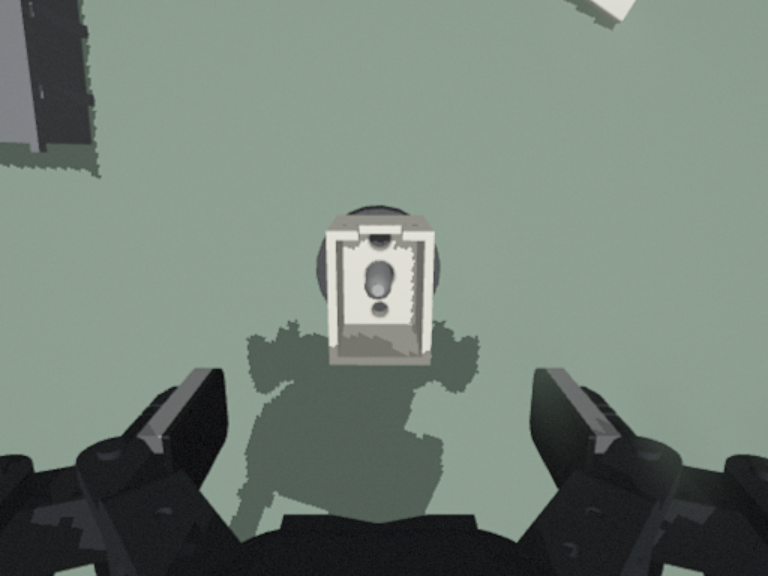

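Request:
{"fn": "apply_moves", "kwargs": {"xyz": [[0,0,0.12],[0,0,0.12],[0,0,0.1],[0,0,0.06],[0,0,0.023],[0,0,0]], "rot": [[0,0,0.003],[0,0,0],[0,0,0],[0,0,0],[0,0,0],[0,0,0]], "hand": [1,1,1,1,1,1]}}

```text
clock: 13.4
position: [0.4404, 0.0404, 0.035]
ee_rot: [0.0, 0.986, 0.169, -0.0]
contact_force: [-0.5, -0.2, 0.4]
width: 0.0855
gripper_force: 0.0
```

Request:
{"fn": "apply_moves", "kwargs": {"xyz": [[0,0,0],[0,0,0],[0,0,0],[0,0,0],[0,0,0],[0,0,0]], "rot": [[0,0,0],[0,0,0],[0,0,0],[0,0,0],[0,0,0],[0,0,0]], "hand": [-1,-1,-1,-1,-1,-1], "force": 35}}

```text
clock: 14.15
position: [0.4411, 0.0403, 0.0359]
ee_rot: [0.0, 0.986, 0.169, 0.001]
contact_force: [-0.6, 0.6, 6.2]
width: 0.0476
gripper_force: 36.8
```

Request:
{"fn": "apply_moves", "kwargs": {"xyz": [[0,0,-0.06],[0,0,-0.15],[0,0,-0.15],[0,0,-0.06],[-0.05,0.13,0],[-0.07,0.181,0],[-0.07,0.181,0],[-0.07,0.181,0]], "rot": [[0,0,0],[0,0,0],[0,0,0],[0,0,0],[0,0,0],[0,0,0],[0,0,0],[0,0,0]], "hand": [-1,-1,-1,-1,-1,-1,-1,-1]}}

```text
clock: 15.15
position: [0.4336, -0.1774, 0.1609]
ee_rot: [-0.0, 0.986, 0.169, 0.0]
contact_force: [1.3, 0.4, -1.7]
width: 0.0479
gripper_force: 38.7
```

Request:
{"fn": "apply_moves", "kwargs": {"xyz": [[-0.07,0.181,0],[-0.07,0.181,0],[-0.02,0.052,0.08],[0,0,0],[0,0,0]], "rot": [[0,0,0],[0,0,0],[0,0,-0.077],[0,0,0],[0,0,0]], "hand": [-1,-1,-1,-1,-1]}}

```text
clock: 15.78
position: [0.43, -0.3079, 0.1371]
ee_rot: [-0.001, 0.978, 0.208, -0.0]
contact_force: [-0.4, 0.1, -1.7]
width: 0.0475
gripper_force: 38.6
```

```bash
python3 - <<'E'
from g import *
d=wrist("wb1"); print(d["tool_from_camera"].round(4)[:3,3]); goto([.522,-.268,.15],np.radians(24.06+90))
crops([("wb1",155,0,2.66),("wb1",155,112,2.66)],"c4",w=532,h=298)
M=np.array([[0,0,55],[20,0,61],[-20,0,61],[55,36,46],[55,-36,46],[-55,-36,46],[-55,36,46]])/1000
print(((proj(d,body([.5235,-.2674,0,.4199],M))-[155,0])*2.66).round())
E
```

```text
[ 6.840e-02  1.000e-04 -1.422e-01]
pos [ 0.4304 -0.3079  0.1376] t 15.82 d [ 0.333   0.0032 -0.0413] rot [-0.0002 -0.0003  0.0006] shift if rotated first [ 0.333   0.003  -0.0414]
[[ 263.  116.]
 [ 263.   13.]
 [ 263.  206.]
 [ 102. -143.]
 [ 424. -143.]
 [ 403.  354.]
 [ 122.  354.]]
```

View pics/c4.png

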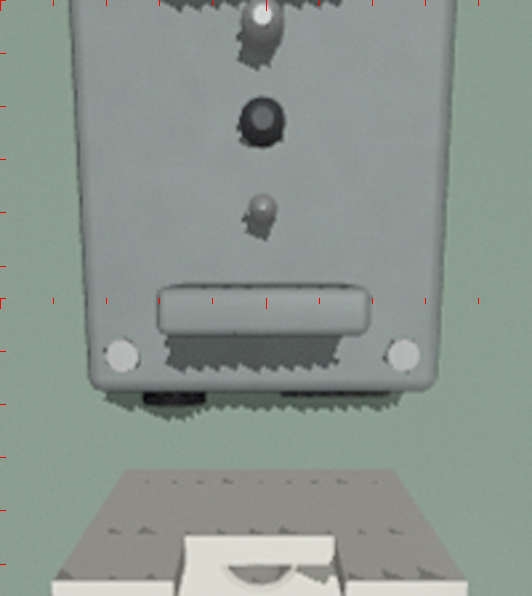

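```bash
python3 - <<'E'
from g import *
d=load("wb1"); s=status.get_state()
u=np.array([(126,470),(393,470),(53,581),(467,581)])/2.66+[155,0]
M=np.array([[32,24,0],[32,-24,0],[32,24,60],[32,-24,60]])/1000
p=fit([("wb1",u,M)],[*s["position"][:2],.12,.42])
Bc=np.array([.5235,-.2674]); B1=px([(262,14),(262,203),(403,355),(122,355)],(155,0),2.66,(0,0))
q=fit([("wb1",B1,np.array([[20,0,61],[-20,0,61],[-55,-36,46],[-55,36,46]])/1000)],[.5235,-.2674,0,.42])
t=s["position"];Rm=q2R(s["ee_rot"])
print("hop rel tool mm",1000*(Rm.T@(p[:3]-t)))
for b in(q[:2],Bc):
    d2=np.r_[b-p[:2],0]; print("base-hop in tool, share",(Rm.T@d2/.3).round(4),"z to seat",p[2]-.045)
E
```

```text
[ 0.4313 -0.3078  0.1205  0.4199] deg 24.06 res [ 0.2 -0.2 -0.  -0.2 -0.   0.1 -0.1  0.1]
[ 5.234e-01 -2.673e-01 -3.000e-04  4.218e-01] deg 24.17 res [ 0.  -0.3  0.1  1.3 -0.1 -0.4 -0.1 -0.2]
hop rel tool mm [ 0.88263031  0.24690276 17.08512259]
base-hop in tool, share [3.354e-01 2.200e-03 1.000e-04] z to seat 0.0754971205347997
base-hop in tool, share [3.354e-01 2.600e-03 1.000e-04] z to seat 0.0754971205347997
```

Request:
{"fn": "apply_moves", "kwargs": {"xyz": [[0.11,0.001,0],[0.15,0.001,0],[0.075,0,0],[0,0,0],[0,0,0.06],[0,0,0.06],[0,0,0.03],[0,0,0]], "rot": [[0,0,0],[0,0,0],[0,0,0],[0,0,0],[0,0,0],[0,0,0],[0,0,0],[0,0,0]], "hand": [-1,-1,-1,-1,-1,-1,-1,-1]}}

```text
clock: 16.82
position: [0.5212, -0.2685, 0.0918]
ee_rot: [-0.0, 0.978, 0.209, -0.001]
contact_force: [0.1, 0.3, -2.2]
width: 0.0474
gripper_force: 38.6
```

```bash
python3 - <<'E'
from g import *
goto([.522,-.268,.0605],np.radians(24.06+90))
E
```

```text
pos [ 0.5212 -0.2685  0.0918] t 16.82 d [ 0.0031 -0.0004  0.1042] rot [-0.0011  0.0011  0.0002] shift if rotated first [ 0.003  -0.0006  0.1042]
```

Request:
{"fn": "apply_moves", "kwargs": {"xyz": [[0,0,0.02],[0,0,0.02],[0,0,0.015],[0,0,0.015],[0,0,0]], "rot": [[0,0,0],[0,0,0],[0,0,0],[0,0,0],[0,0,0]], "hand": [-1,-1,-1,-1,-1]}}

```text
clock: 17.45
position: [0.522, -0.2684, 0.0706]
ee_rot: [-0.0, 0.978, 0.209, -0.0]
contact_force: [-0.3, -0.3, -0.9]
width: 0.0477
gripper_force: 38.6
```

Request:
{"fn": "apply_moves", "kwargs": {"xyz": [[0,0,0.015],[0,0,0.012],[0,0,0.006],[0,0,0]], "rot": [[0,0,0],[0,0,0],[0,0,0],[0,0,0]], "hand": [-1,-1,-1,-1]}}

```text
clock: 17.95
position: [0.5223, -0.2686, 0.0612]
ee_rot: [0.0, 0.978, 0.209, 0.0]
contact_force: [0.5, 0.9, -1.1]
width: 0.0476
gripper_force: 38.8
```

Request:
{"fn": "apply_moves", "kwargs": {"xyz": [[0,0,0.005],[0,0,0.004],[0,0,0]], "rot": [[0,0,0],[0,0,0],[0,0,0]], "hand": [-1,-1,-1]}}

```text
clock: 18.32
position: [0.5224, -0.2686, 0.0609]
ee_rot: [0.0, 0.978, 0.209, 0.0]
contact_force: [-2.6, 2.7, 11.7]
width: 0.0479
gripper_force: 40.2
```

Request:
{"fn": "apply_moves", "kwargs": {"xyz": [[0,0,0],[0,0,0],[0,0,0],[0,0,0],[0,0,-0.04],[0,0,-0.12],[0,0,-0.15],[0,0,-0.08]], "rot": [[0,0,0],[0,0,0],[0,0,0],[0,0,0],[0,0,0],[0,0,0],[0,0,0],[0,0,0]], "hand": [1,1,1,1,1,1,1,1]}}

```text
clock: 19.32
position: [0.5234, -0.2692, 0.1791]
ee_rot: [0.002, 0.978, 0.209, 0.002]
contact_force: [0.3, 0.2, -0.1]
width: 0.0853
gripper_force: 0.0
```

```bash
python3 - <<'E'
from g import *
d=wrist("wh1"); goto([.647,-.015,.15],np.radians(-10.64+90))
M=np.array([[32,24,60],[32,-24,60],[-32,-24,60],[-32,24,60]])/1000
u=proj(d,body([.5235,-.2674,.045,.42],M));print(u.round(1))
cv2.imwrite("pics/wh1v.png",cv2.resize(d["pixels"][:,:,::-1][90:290,150:360],(630,600),interpolation=2))
E
```

```text
pos [ 0.5246 -0.2701  0.1817] t 19.38 d [ 0.719  -0.6104  0.1043] rot [ 0.0061 -0.007   0.579 ] shift if rotated first [ 0.244  -0.9109  0.1057]
[[211.5 158. ]
 [286.1 158. ]
 [283.6 249.6]
 [214.3 249.7]]
```

View pics/wh1v.png

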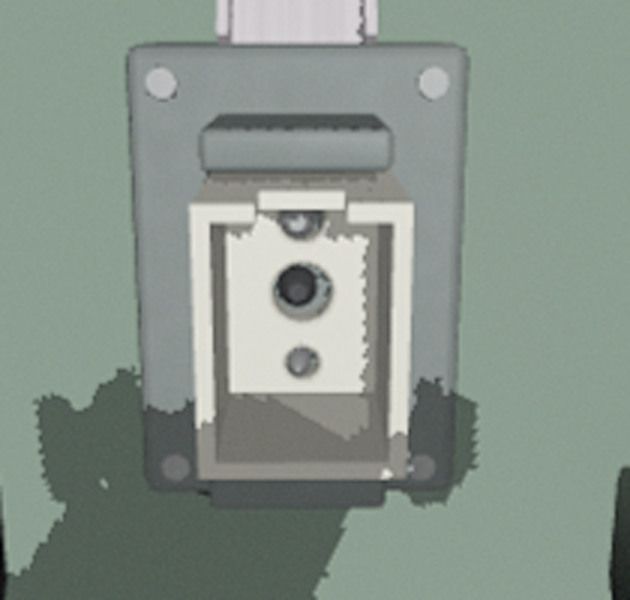

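Request:
{"fn": "apply_moves", "kwargs": {"xyz": [[0.1,-0.085,0],[0.144,-0.122,0.02],[0.144,-0.122,0.02],[0.144,-0.122,0.02],[0.144,-0.122,0.02],[0.04,-0.037,0],[0,0,0],[0,0,0]], "rot": [[0,0,0],[0,0,0],[0,0,0],[0,0,0],[0,0,0],[0,0,0.145],[0,0,0.145],[0,0,0.145]], "hand": [1,1,1,1,1,1,1,1]}}

```text
clock: 20.38
position: [0.6435, -0.0131, 0.151]
ee_rot: [0.0, 1.0, -0.019, -0.0]
contact_force: [1.5, -0.8, 0.4]
width: 0.0856
gripper_force: 0.0
```

Request:
{"fn": "apply_moves", "kwargs": {"xyz": [[0,0,0],[0,0,0],[0,0,0]], "rot": [[0,0,0.145],[0,0,0],[0,0,0]], "hand": [1,1,1]}}

```text
clock: 20.75
position: [0.6435, -0.0138, 0.1513]
ee_rot: [0.0, 0.996, -0.092, -0.0]
contact_force: [0.0, 0.1, -0.1]
width: 0.0853
gripper_force: 0.0
```

```bash
python3 - <<'E'
from g import *
s=status.get_state()
d=wrist("wl1"); print(d["tool_from_camera"].round(4)[:3,3]); goto([.647,-.015,.025],np.radians(-10.64+90))
L=np.array([[35,27,0],[35,-27,0],[-35,-27,0],[-35,27,0]])/1000
u=proj(d,body([.6485,-.0144,.011,-.1857],L)); c=sub("wl1",u,7); print(u.round(1),c.round(1))
p=fit([("wl1",c,L)],[.6485,-.0144,.011,-.1857])
print("in tool mm",1000*(q2R(s["ee_rot"]).T@(p[:3]-s["position"])))
E
```

```text
[ 0.0682 -0.0007 -0.1422]
pos [ 0.6436 -0.0139  0.1514] t 20.8 d [0.012  0.0016 0.4213] rot [0.0001 0.0001 0.0003] shift if rotated first [0.012  0.0016 0.4213]
[[220.  135.9]
 [285.3 135.9]
 [283.2 216.2]
 [221.9 216.1]] [[220.3 136.2]
 [284.7 136.3]
 [283.2 215.1]
 [221.5 214.7]]
[ 0.6479 -0.0141  0.0066 -0.1876] deg -10.75 res [ 0.  -0.2  0.  -0.2 -0.7  0.1  0.6  0.3]
in tool mm [  4.44089688  -0.52968976 144.76861241]
```

Request:
{"fn": "apply_moves", "kwargs": {"xyz": [[0.011,0.001,0.1],[0,0,0.13],[0,0,0.13],[0,0,0.07],[0,0,0.023],[0,0,0],[0,0,0]], "rot": [[0,0,0],[0,0,0],[0,0,0],[0,0,0],[0,0,0],[0,0,0],[0,0,0]], "hand": [1,1,1,1,1,1,1], "force": 30}}

```text
clock: 21.68
position: [0.6479, -0.0149, 0.0169]
ee_rot: [0.0, 0.996, -0.093, 0.001]
contact_force: [-0.2, -0.5, -0.2]
width: 0.0859
gripper_force: 0.0
```

Request:
{"fn": "apply_moves", "kwargs": {"xyz": [[0,0,0],[0,0,0],[0,0,0],[0,0,0],[0,0,0],[0,0,0],[0,0,0],[0,0,0]], "rot": [[0,0,0],[0,0,0],[0,0,0],[0,0,0],[0,0,0],[0,0,0],[0,0,0],[0,0,0]], "hand": [-1,-1,-1,-1,-1,-1,-1,-1]}}

```text
clock: 22.68
position: [0.647, -0.0148, 0.0158]
ee_rot: [0.0, 0.996, -0.093, 0.0]
contact_force: [1.0, 1.0, 2.0]
width: 0.0112
gripper_force: 30.5
```

Request:
{"fn": "apply_moves", "kwargs": {"xyz": [[0,0,-0.1],[0,0,-0.19],[0,0,-0.19],[-0.03,0.06,0],[-0.08,0.17,0],[-0.085,0.175,0],[-0.085,0.175,0],[-0.085,0.175,0]], "rot": [[0,0,0],[0,0,0],[0,0,0],[0,0,0],[0,0,0],[0,0,0],[0,0,0],[0,0,0]], "hand": [-1,-1,-1,-1,-1,-1,-1,-1]}}

```text
clock: 23.68
position: [0.4945, -0.2179, 0.158]
ee_rot: [-0.0, 0.996, -0.093, -0.001]
contact_force: [0.6, -0.7, -0.5]
width: 0.0111
gripper_force: 30.2
```

Request:
{"fn": "apply_moves", "kwargs": {"xyz": [[-0.085,0.175,0],[-0.076,0.167,0],[0,0,0],[0,0,0],[0,0,0],[0,0,0],[0,0,0],[0,0,0]], "rot": [[0,0,0],[0,0,0],[0,0,-0.145],[0,0,-0.145],[0,0,-0.145],[0,0,-0.144],[0,0,0],[0,0,0]], "hand": [-1,-1,-1,-1,-1,-1,-1,-1]}}

```text
clock: 24.68
position: [0.43, -0.3085, 0.1588]
ee_rot: [-0.001, 0.978, 0.207, -0.001]
contact_force: [-0.3, -0.0, 0.7]
width: 0.0113
gripper_force: 30.2
```

```bash
python3 - <<'E'
from g import *
d=wrist("wc1"); print(d["tool_from_camera"].round(4)[:3,3]); goto([.522,-.268,.115],np.radians(24.1+90))
crops([("wc1",155,0,2.66),("wc1",155,112,2.66)],"c5",w=532,h=298)
E
```

```text
[ 6.840e-02  1.000e-04 -1.422e-01]
pos [ 0.4302 -0.3085  0.159 ] t 24.73 d [0.3347 0.0008 0.1466] rot [-0.001   0.0005 -0.0029] shift if rotated first [0.3346 0.0016 0.1467]
```

View pics/c5.png

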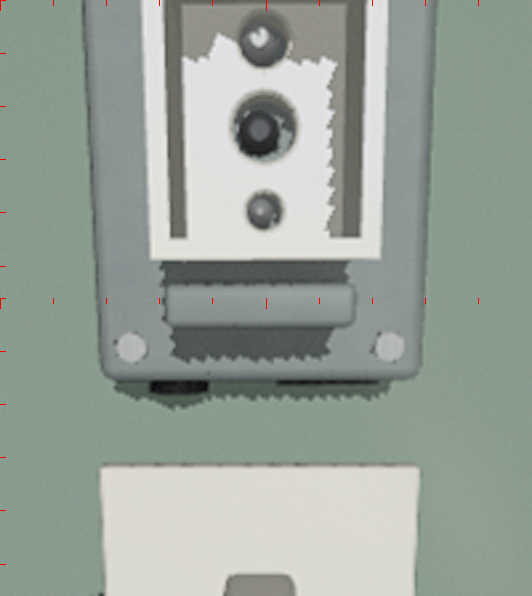

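```bash
python3 - <<'E'
from g import *
d=load("wc1"); s=status.get_state();Rm=q2R(s["ee_rot"])
pt=lambda x,y,z: atz(d,(x/2.66+155,y/2.66),z)
zl=s["position"][2]-.0158+.011
a,b=pt(101,466,zl),pt(420,466,zl); w=np.linalg.norm(a-b); yaw=np.arctan2(*((a-b)[:2][::-1]))-np.pi/2
lid=(a+b)/2-.035*np.array([np.cos(yaw),np.sin(yaw),0]); print("lid w",w,np.degrees(yaw),lid)
p,q=pt(151,259,.105),pt(382,258,.105); w=np.linalg.norm(p-q); yh=np.arctan2(*((p-q)[:2][::-1]))-np.pi/2
h=(p+q)/2+.032*np.array([np.cos(.42),np.sin(.42),0]); print("hop w",w,np.degrees(yh),h)
dd=h-lid; dd[2]=0; print("move share",(Rm.T@dd/.3).round(4))
E
```

```text
lid w 0.053048411754972526 23.908486188419083 [ 0.43156673 -0.30835407  0.15422237]
hop w 0.04829735734651045 24.135368087559378 [ 0.5240362  -0.26869041  0.105     ]
move share [ 3.354e-01  4.200e-03 -2.000e-04]
```

Request:
{"fn": "apply_moves", "kwargs": {"xyz": [[0.1,0.002,0],[0.15,0.002,0],[0.085,0,0],[0,0,0],[0,0,0.06],[0,0,0.04],[0,0,0.03],[0,0,0]], "rot": [[0,0,0],[0,0,0],[0,0,0],[0,0,0],[0,0,0],[0,0,0],[0,0,0],[0,0,0]], "hand": [-1,-1,-1,-1,-1,-1,-1,-1]}}

```text
clock: 25.72
position: [0.5221, -0.2689, 0.1199]
ee_rot: [-0.001, 0.978, 0.208, -0.001]
contact_force: [0.8, 0.8, -0.6]
width: 0.011
gripper_force: 30.2
```

Request:
{"fn": "apply_moves", "kwargs": {"xyz": [[0,0,0.008],[0,0,0.006],[0,0,0]], "rot": [[0,0,0],[0,0,0],[0,0,0]], "hand": [-1,-1,-1]}}

```text
clock: 26.1
position: [0.523, -0.269, 0.1165]
ee_rot: [0.0, 0.978, 0.208, 0.0]
contact_force: [0.3, -0.5, -0.1]
width: 0.011
gripper_force: 30.2
```

Request:
{"fn": "apply_moves", "kwargs": {"xyz": [[0,0,0.004],[0,0,0.003],[0,0,0]], "rot": [[0,0,0],[0,0,0],[0,0,0]], "hand": [-1,-1,-1]}}

```text
clock: 26.48
position: [0.523, -0.269, 0.1147]
ee_rot: [0.0, 0.978, 0.208, 0.0]
contact_force: [-0.1, 1.0, 3.3]
width: 0.0111
gripper_force: 30.6
```

Request:
{"fn": "apply_moves", "kwargs": {"xyz": [[0,0,0],[0,0,0],[0,0,0],[0,0,0],[0,0,-0.03],[0,0,-0.1],[0,0,-0.13],[0,0,0]], "rot": [[0,0,0],[0,0,0],[0,0,0],[0,0,0],[0,0,0],[0,0,0],[0,0,0],[0,0,0]], "hand": [1,1,1,1,1,1,1,1]}}

```text
clock: 27.48
position: [0.525, -0.2703, 0.1965]
ee_rot: [0.003, 0.978, 0.208, 0.003]
contact_force: [0.4, 0.4, -0.2]
width: 0.0852
gripper_force: 0.0
```

```bash
python3 - <<'E'
from g import *
d=wrist("wf1")
L=np.array([[35,27,0],[35,-27,0],[-35,-27,0],[-35,27,0]])/1000
u=proj(d,body([.524,-.2687,.11,.42],L)); c=sub("wf1",u,6); print(u.round(1),c.round(1))
fit([("wf1",c,L)],[.524,-.2687,.11,.42])
cv2.imwrite("pics/wf1v.png",cv2.resize(d["pixels"][:,:,::-1][60:290,130:380],(652,600),interpolation=2))
E
```

```text
[[208.2 152.6]
 [287.9 152.5]
 [285.3 247.8]
 [211.5 248.1]] [[209.2 152.3]
 [287.4 152.2]
 [285.3 247.8]
 [212.9 246.4]]
[ 0.5238 -0.2691  0.107   0.4201] deg 24.07 res [-0.   0.2  0.5  0.2  0.  -1.2 -0.5  0.4]
```

View pics/wf1v.png

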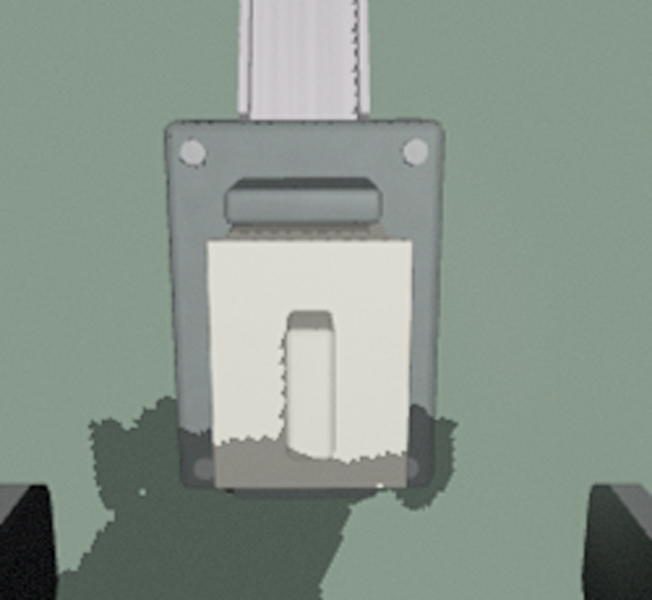

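The lid lies flat on the hopper: its corners are at about (209,152), (287,152), (285,248) and (213,246) px, which puts its centre within 1 mm of the hopper and in line with it. The gripper is clear of everything, so I'm handing in.

```bash
python3 -c "
from rig import job
print(job.sign_off())"
```

```text
the job is handed in; nothing more can be done
None
```

I checked the hopper on the gauge pin, seated it on the base pegs with its notch towards the chute, put the lid on level and in line, and handed the job in after about 27.5 s of the 72 s; the sign-off gave no verdict.

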